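# Block the breaker mechanism with its lock pin and prove the pin by pulling

## Task

Block the spring mechanism before anyone reaches into it: take the red-knobbed lock pin from the wooden pin block and press it down into the brass locking bush on the mechanism's upper plate until its catch has engaged and the collar sits fully home on the bush, never pressing with more than 40 N. Then prove that it holds: pull straight up on it with slowly rising force to about 15 N (never more than 20 N), keep up that pull for one second, ease off and leave the pin fully home. Leave the other two pins, the spanner and the parts bin where they are.

Things in the scene. Friction and masses are not known exactly. Their poses are not given: they have to be found in the camera images.
- lock_pin_knob (a point): Centre of the lock pin's red steel knob (upright cylinder, 30 mm diameter, 26 mm high, this point half-way up). z = pin axis, upwards. The pin is loose, about 0.26 kg, and stands upright in the pin block. Below the knob: 14 mm neck, then a steel collar 29 mm in diameter, 5 mm thick, its underside 30 mm below this point; then the 18 mm shaft, its tip 73 mm below this point.
- lock_pin: The whole lock pin; origin at the tip (lower end) of its shaft, z axis up the shaft to the knob. The tip tapers from 18 mm down to 9 mm diameter over its lowest 15 mm; above the taper a 7 mm long full-width land with a square upper shoulder, then a groove for the catch. 43 mm from tip to the collar's underside.
- lock_pin_collar (a point): Centre of the underside of the lock pin's collar, 43 mm above its tip and 30 mm below the knob centre; this face sits on the bush when the pin is home.
- bush_top (a point): Centre of the hole in the top face of the brass locking bush, 144 mm above the bench, z up. Bush: block 44 x 44 mm, 24 mm high, on the upper plate; hole 19.4 mm across, right through bush and plate, free below for the whole shaft. A spring plunger sticks out of its -x and +x sides (mechanism's axes) to 37 mm from the axis. Collar on this face = pin home.
- mech: The breaker's spring mechanism, fixed, lying on its side on wooden bearers: two galvanised side plates 200 (x) x 250 (y) mm; origin on the bench under the plates' centre. Upper plate's top 120 mm above the bench; corner nuts and shaft nut stand up to 13 mm above it. Carries the locking bush (at x -45, y +55 mm in its own axes) and its catch.
- block: Wooden pin block, fixed, 64 (x) x 236 (y) x 60 mm high; origin centre of its underside. Three upright holes 21 mm across and 52 mm deep, 80 mm apart along its y axis, each holding a pin whose collar rests on the block's top (knob centre 90 mm above the bench).
- yellow_pin_knob (a point): Centre of the yellow knob of a plain pin in the block, same size of knob and collar; not to be disturbed.
- black_pin_knob (a point): Centre of the black knob of a plain pin in the block, same size of knob and collar; not to be disturbed.
- wrench: Steel spanner, 190 mm long, 38 mm wide, 8 mm thick, loose, lying on the bench along its own x axis, origin at the middle of its underside; not to be disturbed.
- parts_bin: Open blue parts bin with spacer tubes, 100 x 140 x 60 mm, loose, 0.9 kg, origin centre of its underside; not to be disturbed.
- bush: The brass block of the locking bush, fixed; origin centre of its underside, 120 mm above the bench, on the hole's axis. Its catch: two spring latch bolts, some 13 mm below the top, give way to the pin under a few N and spring in over its shoulder 1 to 8 mm before it is home. Their height is set at assembly, so the pin at home lifts 1 to 8 mm freely, then stops hard.
Mind the look-alikes: they are no part of the job. Of the things that look like the lock_pin, the largest one is meant.

How it is judged:
By the outcome, as a careful person would: the job done as asked, in the order asked, and still so for the second after the job is handed in, with the robot touching nothing.
It also fails if it takes over 62 s, if anything falls off the work surface, if the arm or the gripper's body presses on something with over 40 N, if the wrist force passes 120 N, or if a joint passes its speed limit or range.

## Robot

A 7-joint arm with a two-finger parallel gripper is mounted at the origin on the work surface. World frame = base frame: x ahead of the robot, y to its left, z up, the work surface at z = 0. Lengths are in m, angles in degrees, forces in N, time in s.
With the tool pointing down it reaches from about 0.425 to 0.875 m from the base axis. Payload 4.7 kg.
Tool frame: the origin (TCP) lies at the very end of the fingers, on their centre line; the grasp point (between the pads) lies 19 mm behind it; z points along the fingers, y is the line along which they close (so a half turn about z gives the same grasp; the last joint's range is limited). The gripper opens to 87 mm and grips with 3 to 60 N. Pads are 19 mm wide; open, the fingers measure 117 mm over their backs; the gripper's body (75 mm by 190 mm) begins 51 mm behind the grasp point.
Start: joints at [67.557, 18.392, -4.016, 83.108, 1.295, 78.541, -3.26], TCP at [0.257, -0.597, 0.223] pointing down, gripper open.
Joint ranges: [-163.93, 163.93], [-17.29, 119.83], [-79.2, 71.16], [3.27, 140.29], [-89.18, 269.18], [5.43, 117.66], [-154.24, 154.24]. Speed limits (degrees/s): [147.25, 147.25, 180, 180, 180, 180, 180].

## Interface

Orientations are given as [roll, pitch, yaw] about the fixed x, y, z axes, in that order (R = Rz(yaw) Ry(pitch) Rx(roll)).
In Python, from cell import get_obs, eyes, env gives the robot as it stands.
- The arm moves only by the tool servo_tool, never from a script. Its argument "series" is a list that holds one entry, the list of rows, each a list of 7 numbers: the shift along the tool's x, y, z in units of 300 mm (1.0 is 300 mm), then the turn, a rotation vector about the tool's x, y, z in units of pi rad (1.0 is pi rad), then the opening, from 0 (shut) to 1 (fully open). In form: [[[tx, ty, tz, wx, wy, wz, gripper], ...]]. A call has 1 to 12 rows; each row is the pose to reach, as a shift and turn from the pose commanded when the call began, along the tool's axes at that moment, turning the shorter way round; what a row does not reach only later rows make up. A row lasts 1/12 s, in which the tool goes at most 41.7 mm and 7.16 degrees, less where a joint would pass 70% of its speed; a pose out of reach is approached as far as the arm can. A call with a number of a shift or a turn outside -1 to 1 is refused whole. A call with a gripper value outside its range is refused whole. The fingers move at their own pace and stop on an object; "grip_force" is the grip in N (left out, the last holds). Time passes only in rows, so rows that repeat a pose let the fingers close. It gives the time, the measured TCP pose, the force, the opening and the grip force at its end, in the units of the state.
- get_obs(): the state, without advancing time (a new reading comes with each control period).
- eyes.read_camera(name): name is "scene" or "top"; returns a dict with "frame" (480x640x3 uint8, red, green, blue), "depth" (480x640 float32, m along the optical axis (not along the pixel's ray), 0 where there is no reading), "fx", "fy", "cx", "cy" (pixels), "origin" and "rotation" of the camera in the world. Camera axes: x right, y down, z forward; pixel columns grow to the right and rows downward; lengths in m; the calibration is good to about 2 mm. A picture is of the moment at which its call begins.
- env.sign_off(): hands the job in; it is judged then, once.
The state is a dict: "time_s": time; "qpos": joint angles; "joint_velocities": joint speeds; "effort": joint torques, N m; "tool_pos": TCP position; "tool_rot": TCP orientation; "force": force on the tool from outside, world axes, zero at the start; "wrist_torque": the same for the moment, N m; "grip_width": finger opening in m; "grasp_force": force on a finger pad.
Only numpy, scipy, OpenCV 4.12 (cv2) and the standard library are available. Lean on these libraries where they do the work, as an engineer would, in place of code of your own. Each camera call takes 0.05 s, during which the arm holds its last target. There are 200 camera calls.

## Working session

There is one attempt and no reset: what is moved stays moved. The work goes in short steps, Python scripts to look and compute and a tool call to move; the robot and the scene stay as the last step left them, time stands still between calls to the robot, and variables do not carry over. Pictures are saved under pics/ and viewed, at most 10 in all, crops included, and the job is handed in when it is done.

Besides the shell and the picture viewer there is one more tool, called after ">>>" as a command line: name --argument value ..., lists and objects as JSON in quotes. servo_tool: Moves the arm, as the interface text tells. Shifts and turns lie within -1 to 1; 1 stands for 300 mm of shift or pi rad of turn. Its arguments: {"type":"object","properties":{"series":{"type":"array"},"grip_force":{"type":"number"}},"required":["series"]}

```bash
mkdir -p pics; ls; cat > h.py <<'E'
import numpy as np,cv2
from cell import get_obs,eyes,env
def cam(n):
    c=eyes.read_camera(n); c['o']=np.array(c['origin']);c['R']=np.array(c['rotation'])
    if c['R'].shape!=(3,3): print('rot',c['R'])
    return c
def ray(c,u,v,z):
    d=c['R']@np.array([(u-c['cx'])/c['fx'],(v-c['cy'])/c['fy'],1]); return c['o']+d*(z-c['o'][2])/d[2]
def cloud(c):
    v,u=np.mgrid[0:480,0:640]; d=c['depth']
    P=np.stack([(u-c['cx'])/c['fx']*d,(v-c['cy'])/c['fy']*d,d],-1)
    return P@c['R'].T+c['o']
def save(c,n): cv2.imwrite('pics/'+n,c['frame'][:,:,::-1])
E
python3 - <<'E'
from h import *
for n in('scene','top'):
    c=cam(n);save(c,n+'0.png');print(n,c['o'],c['R'].tolist(),c['fx'],c['cx'])
    np.savez('pics/'+n+'0.npz',**{k:c[k] for k in('frame','depth','o','R','fx','fy','cx','cy')})
o=get_obs();print({k:o[k] for k in o})
E
```

```text
pics
rot [-132.86453856   -0.89860039  127.1162107 ]
scene [1.07667186 0.53369675 0.73862062] [-132.86453856048573, -0.8986003879412425, 127.11621069997473] 522.9505793461501 321.1713495393125
rot [-1.77706322e+02 -5.04164669e-02 -9.02446056e+01]
top [0.47821147 0.14415952 1.19855192] [-177.70632207614906, -0.05041646687785878, -90.2446055803083] 534.4282980797822 316.99153628377286
{'time_s': 0.1, 'qpos': array([67.5563267 , 18.43450335, -4.01344248, 83.16556882,  1.29517394,
       78.53899634, -3.25997448]), 'joint_velocities': array([-0.07765697, -0.03231082, -0.01682556, -0.1168134 , -0.06691701,
        0.09648491, -0.03292395]), 'effort': array([-6.47000661e-06, -4.92570841e+01, -4.05625328e-01, -3.13399494e+01,
       -6.41326653e-02,  3.94041196e-02,  9.48939146e-05]), 'tool_pos': array([ 0.25635028, -0.59681003,  0.22159461]), 'tool_rot': array([-1.79906157e+02,  6.06804674e-03,  2.32512988e+01]), 'force': array([ 1.38858879, -0.09727156, -0.5714971 ]), 'wrist_torque': array([ 0.02354632,  0.04771548, -0.01887522]), 'grasp_force': 0.0, 'grip_width': 0.0870664168482427}
```

```bash
cat >> h.py <<'E'
from scipy.spatial.transform import Rotation as Ro
def cam(n):
    c=eyes.read_camera(n); c['o']=np.array(c['origin']);c['R']=Ro.from_euler('xyz',c['rotation'],degrees=True).as_matrix(); return c
E
```

```text
(no output)
```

View pics/scene0.png

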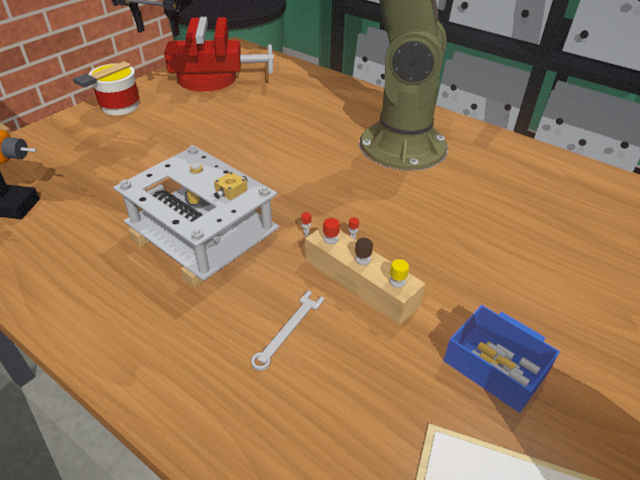

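View pics/top0.png

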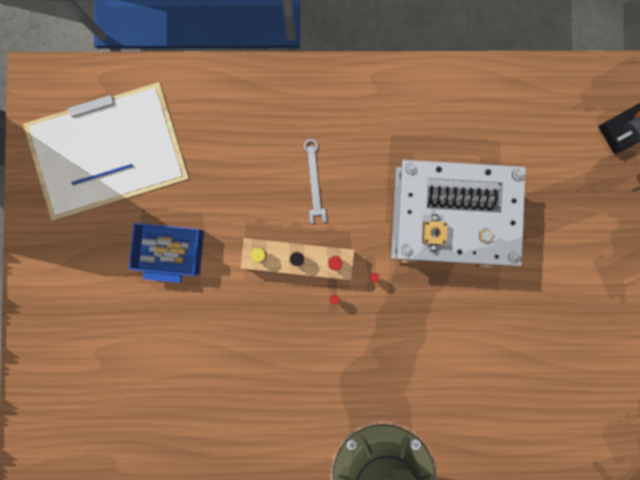

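The scene view shows the red knob at (331,230), the bush at about (232,184), and two small red look-alikes at (306,218) and (354,224). In the top view the red knob is at (335,263) and the bush hole at (436,232), with small pins at (375,278) and (335,299).

```bash
python3 - <<'E'
from h import *
C={n:cam(n) for n in('scene','top')}
def tri(pa,pb):
    A=[];b=[]
    M=np.zeros((3,3));v=np.zeros(3);L=[]
    for c,(u,w) in((C['scene'],pa),(C['top'],pb)):
        d=c['R']@np.array([(u-c['cx'])/c['fx'],(w-c['cy'])/c['fy'],1]);d/=np.linalg.norm(d);P=np.eye(3)-np.outer(d,d);M+=P;v+=P@c['o'];L.append((P,c['o']))
    x=np.linalg.solve(M,v); return x,[np.linalg.norm(P@(x-o))*1e3 for P,o in L]
for n,c in C.items():
    hsv=cv2.cvtColor(c['frame'],cv2.COLOR_RGB2HSV);P=cloud(c)
    H,S,V=[hsv[...,i].astype(int) for i in range(3)]
    ms={'red':((H<6)|(H>174))&(S>170)&(V>70),'yel':(H>25)&(H<33)&(S>200)&(V>100),'brass':(H>=18)&(H<28)&(S>130)&(V>80),'black':(V<55),'blue':(H>105)&(H<125)&(S>150)}
    for k,m in ms.items():
        N,l,s,ce=cv2.connectedComponentsWithStats(m.astype(np.uint8))
        for i in range(1,N):
            if 25<s[i,4]<6000:
                p=P[(l==i)&(c['depth']>0)]
                md=np.median(p,0)
                if .2<md[0]<.95 and abs(md[1])<.6 and 0.01<md[2]<.3: print(n,k,s[i],ce[i].round(1),'med',md.round(3),'z98',np.percentile(p[:,2],98).round(3),'min',p.min(0).round(3),'max',p.max(0).round(3))
# plate points
c=C['top'];P=cloud(c)
for lo,hi in((.112,.126),(.138,.150),(.055,.065)):
    m=(P[...,2]>lo)&(P[...,2]<hi)&(c['depth']>0)&(P[...,0]>.25)
    N,l,s,ce=cv2.connectedComponentsWithStats(m.astype(np.uint8))
    for i in range(1,N):
        if s[i,4]>60:
            q=P[l==i][:,:2].astype(np.float32);r=cv2.minAreaRect(q*1000);print('z',lo,s[i,4],ce[i],r)
def crop(c,u,v,w,h,f): return cv2.resize(c['frame'][v:v+h,u:u+w,::-1],None,fx=f,fy=f,interpolation=cv2.INTER_CUBIC)
cv2.imwrite('pics/crop1.png',np.hstack([crop(C['top'],310,200,180,130,3)[:390],crop(C['scene'],190,160,75,130,3)]))
E
```

```text
scene red [301 213  10  11  88] [305.9 217.7] med [0.44  0.027 0.054] z98 0.058 min [0.427 0.013 0.042] max [0.448 0.034 0.059]
scene red [323 218  16  19 248] [330.9 227.1] med [0.474 0.113 0.1  ] z98 0.104 min [ 0.366  0.023 -0.001] max [0.485 0.125 0.105]
scene red [349 218  10  11  84] [353.4 222.7] med [0.394 0.112 0.055] z98 0.058 min [0.379 0.1   0.042] max [0.401 0.12  0.059]
scene yel [392 260  17  20 252] [399.9 268.7] med [0.491 0.272 0.102] z98 0.105 min [ 0.385  0.207 -0.004] max [0.501 0.283 0.106]
scene brass [191 166  11   7  38] [196.5 170.1] med [ 0.528 -0.185  0.126] z98 0.13 min [ 0.513 -0.195  0.121] max [ 0.535 -0.179  0.13 ]
scene brass [215 173  32  27 507] [231.2 185.2] med [ 0.531 -0.079  0.141] z98 0.145 min [ 0.488 -0.14   0.116] max [ 0.553 -0.063  0.146]
scene brass [187 191  12  13  93] [192.  197.6] med [ 0.555 -0.179  0.076] z98 0.085 min [ 0.545 -0.197  0.063] max [ 0.562 -0.17   0.085]
scene brass [390 259  20  22 359] [399.  269.2] med [0.491 0.27  0.099] z98 0.105 min [ 0.37   0.206 -0.004] max [0.501 0.284 0.106]
scene brass [478 342  38  27 341]
[... 1690 characters left out ...]
2 8947 [461.07410305 215.1594948 ] ((568.047119140625, -148.45484924316406), (252.08303833007812, 200.3841094970703), 86.38728332519531)
z 0.138 441 [434.64172336 232.55102041] ((526.9138793945312, -90.05717468261719), (44.800907135009766, 44.94082260131836), 86.13762664794922)
z 0.055 191 [139.86910995 246.9947644 ] ((500.5015869140625, 504.14312744140625), (77.83736419677734, 99.80561065673828), 84.5584487915039)
z 0.055 98 [190.21428571 237.40816327] ((524.1015014648438, 414.6439208984375), (87.00260925292969, 44.67633819580078), 38.028587341308594)
z 0.055 2722 [296.8056576  259.07053637] ((475.0562744140625, 187.08724975585938), (236.2132568359375, 64.03251647949219), 83.71340942382812)
```

View pics/crop1.png

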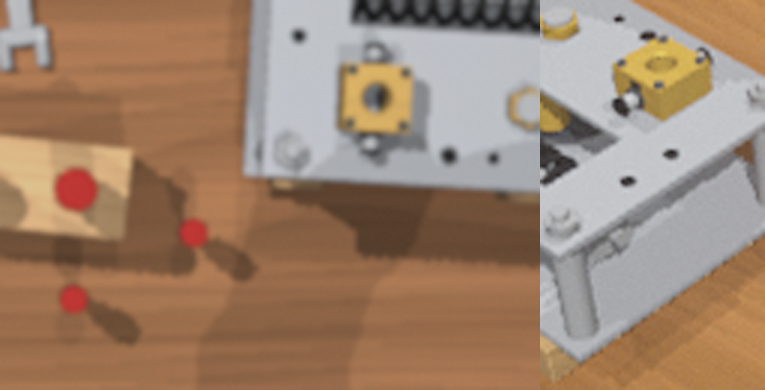

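```bash
cat >> h.py <<'E'
import json,os
def rows(cmd,targets):
    """cmd,targets: (x,y,z,yaw) tool pointing down -> row numbers"""
    R0=Ro.from_euler('xyz',[180,0,cmd[3]],degrees=True)
    for t in targets:
        d=R0.inv().apply(np.array(t[:3])-np.array(cmd[:3]))/.3
        w=(R0.inv()*Ro.from_euler('xyz',[180,0,t[3]],degrees=True)).as_rotvec()/np.pi
        print([round(float(a),4)+0. for a in (*d,*w)])
E
python3 - <<'E'
from h import *
C={n:cam(n) for n in('scene','top')}
T=C['top'];S=C['scene']
print('knob',ray(T,334.9,262.7,.103),'bush',ray(T,434.7,232.3,.144),'bush scene',ray(S,230.3,181,.144))
hsv=cv2.cvtColor(S['frame'],cv2.COLOR_RGB2HSV)
print('small',ray(T,374,277.4,.058),ray(T,334.1,299.5,.058))
cv2.imwrite('pics/crop2.png',np.hstack([cv2.resize(S['frame'][160:210,205:285,::-1],None,fx=5,fy=5),cv2.resize(S['frame'][205:255,290:370,::-1],None,fx=5,fy=5)]))
c=(.257,-.597,.223,23.25)
rows(c,[(.48,-.28,.25,55),(.466,.107,.19,83.7)])
E
```

```text
knob [0.46735739 0.10657267 0.103     ] bush [ 0.52691064 -0.08954195  0.144     ] bush scene [ 0.52829795 -0.08703425  0.144     ]
small [0.43528995 0.02194024 0.058     ] [0.38878309 0.10716784 0.058     ]
[1.1001, -0.6774, -0.09, 0.0, 0.0, -0.1764]
[1.5664, -1.8811, 0.11, 0.0, 0.0, -0.3358]
```

View pics/crop2.png

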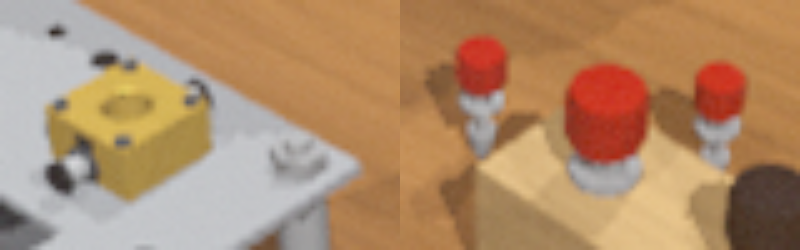

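In the crops the bush hole is at scene pixel (230,181) and the red knob's top at about (331,222.6). The knob is clearly bigger than the two small pins standing beside it.

```bash
python3 - <<'E'
from h import *
S=cam('scene');print(ray(S,331,222.6,.103))
a=(.257,-.597,.223,23.25);b=(.45,-.36,.25,50);b2=(.47,-.1,.25,75);d=(.467,.1066,.19,83.7)
rows(a,[b]);rows(b,[b2]);rows(b2,[d])
E
```

```text
[0.46842465 0.10892199 0.103     ]
[0.9029, -0.4719, -0.09, 0.0, 0.0, -0.1486]
[0.7068, -0.506, 0.0, 0.0, 0.0, -0.1389]
[0.6626, -0.1879, 0.2, 0.0, 0.0, -0.0483]
```

>>> servo_tool --series '[[[0.903, -0.472, -0.09, 0, 0, -0.1486, 0.7], [0.903, -0.472, -0.09, 0, 0, -0.1486, 0.7], [0.903, -0.472, -0.09, 0, 0, -0.1486, 0.7], [0.903, -0.472, -0.09, 0, 0, -0.1486, 0.7], [0.903, -0.472, -0.09, 0, 0, -0.1486, 0.7], [0.903, -0.472, -0.09, 0, 0, -0.1486, 0.7], [0.903, -0.472, -0.09, 0, 0, -0.1486, 0.7], [0.903, -0.472, -0.09, 0, 0, -0.1486, 0.7], [0.903, -0.472, -0.09, 0, 0, -0.1486, 0.7], [0.903, -0.472, -0.09, 0, 0, -0.1486, 0.7]]]'

```text
time_s: 1.18
tool_pos: [0.4502, -0.3595, 0.2498]
tool_rot: [180.0, 0.0, 50.1]
force: [-1.4, -0.1, -0.2]
grip_width: 0.0611
grasp_force: 0.0
```

>>> servo_tool --series '[[[0.707, -0.506, 0, 0, 0, -0.139, 0.7], [0.707, -0.506, 0, 0, 0, -0.139, 0.7], [0.707, -0.506, 0, 0, 0, -0.139, 0.7], [0.707, -0.506, 0, 0, 0, -0.139, 0.7], [0.707, -0.506, 0, 0, 0, -0.139, 0.7], [0.707, -0.506, 0, 0, 0, -0.139, 0.7], [0.707, -0.506, 0, 0, 0, -0.139, 0.7], [0.707, -0.506, 0, 0, 0, -0.139, 0.7], [0.707, -0.506, 0, 0, 0, -0.139, 0.7]]]'

```text
time_s: 1.93
tool_pos: [0.4693, -0.1021, 0.2497]
tool_rot: [180.0, 0.1, 74.9]
force: [-0.4, -1.6, -0.8]
grip_width: 0.0609
grasp_force: 0.0
```

>>> servo_tool --series '[[[0.6626, -0.1879, 0.2, 0, 0, -0.0483, 0.7], [0.6626, -0.1879, 0.2, 0, 0, -0.0483, 0.7], [0.6626, -0.1879, 0.2, 0, 0, -0.0483, 0.7], [0.6626, -0.1879, 0.2, 0, 0, -0.0483, 0.7], [0.6626, -0.1879, 0.2, 0, 0, -0.0483, 0.7], [0.6626, -0.1879, 0.2, 0, 0, -0.0483, 0.7], [0.6626, -0.1879, 0.2, 0, 0, -0.0483, 0.7], [0.6626, -0.1879, 0.2, 0, 0, -0.0483, 0.7], [0.6626, -0.1879, 0.2, 0, 0, -0.0483, 0.7]]]'

```text
time_s: 2.68
tool_pos: [0.4675, 0.103, 0.1896]
tool_rot: [180.0, 0.0, 83.4]
force: [-0.3, -0.4, -0.9]
grip_width: 0.0611
grasp_force: 0.0
```

>>> servo_tool --series '[[[0.004, 0, 0, 0, 0, 0, 0.7], [0.004, 0, 0, 0, 0, 0, 0.7], [0.004, 0, 0.08, 0, 0, 0, 0.7], [0.004, 0, 0.16, 0, 0, 0, 0.7], [0.004, 0, 0.24, 0, 0, 0, 0.7], [0.004, 0, 0.32, 0, 0, 0, 0.7], [0.004, 0, 0.37, 0, 0, 0, 0.7], [0.004, 0, 0.397, 0, 0, 0, 0.7], [0.004, 0, 0.397, 0, 0, 0, 0.7], [0.004, 0, 0.397, 0, 0, 0, 0.7], [0.004, 0, 0.397, 0, 0, 0, 0.7]]]'

```text
time_s: 3.6
tool_pos: [0.4678, 0.1076, 0.0716]
tool_rot: [179.9, -0.0, 83.7]
force: [0.3, -0.1, 0.1]
grip_width: 0.0608
grasp_force: 0.0
```

```bash
python3 - <<'E'
from h import *
S=cam('scene');T=cam('top')
a=cv2.resize(S['frame'][150:270,270:420,::-1],None,fx=4,fy=4)
cv2.imwrite('pics/g1.png',a)
o=get_obs();print(o['tool_pos'],o['tool_rot'],o['force'])
E
```

```text
[0.46778308 0.10768218 0.07166728] [ 1.79861495e+02 -5.06898556e-03  8.36997971e+01] [0.40556197 0.54264601 1.02361229]
```

View pics/g1.png

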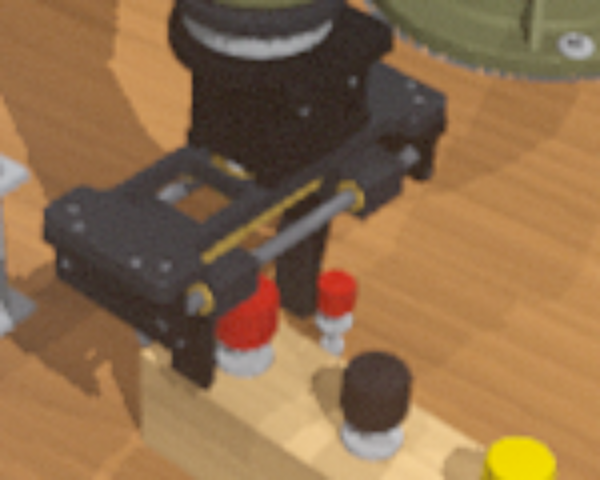

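The fingers straddle the red knob, at about (248,310) in the crop, and are clear of the black pin and the small pins. I'll close now.

>>> servo_tool --series '[[[0, 0, 0, 0, 0, 0, 0.2], [0, 0, 0, 0, 0, 0, 0.2], [0, 0, 0, 0, 0, 0, 0.2], [0, 0, 0, 0, 0, 0, 0.2], [0, 0, 0, 0, 0, 0, 0.2], [0, 0, 0, 0, 0, 0, 0.2], [0, 0, 0, 0, 0, 0, 0.2], [0, 0, 0, 0, 0, 0, 0.2], [0, 0, 0, 0, 0, 0, 0.2]]]' --grip_force 55

```text
time_s: 4.45
tool_pos: [0.4671, 0.1076, 0.0705]
tool_rot: [180.0, -0.0, 83.7]
force: [1.2, 0.2, 0.3]
grip_width: 0.029
grasp_force: 55.0
```

>>> servo_tool --series '[[[0, 0, -0.03, 0, 0, 0, 0.2], [0, 0, -0.08, 0, 0, 0, 0.2], [0, 0, -0.15, 0, 0, 0, 0.2], [0, 0, -0.23, 0, 0, 0, 0.2], [0, 0, -0.31, 0, 0, 0, 0.2], [0, 0, -0.39, 0, 0, 0, 0.2], [0, 0, -0.46, 0, 0, 0, 0.2], [0, 0, -0.52, 0, 0, 0, 0.2], [0, 0, -0.52, 0, 0, 0, 0.2], [0, 0, -0.52, 0, 0, 0, 0.2]]]'

```text
time_s: 5.28
tool_pos: [0.4665, 0.1078, 0.2266]
tool_rot: [180.0, 0.0, 83.7]
force: [-0.3, 0.0, -3.8]
grip_width: 0.0287
grasp_force: 55.0
```

```bash
cat > loc.py <<'E'
from h import *
S=cam('scene');T=cam('top')
o=get_obs();print(o['time_s'],o['tool_pos'],o['tool_rot'],o['force'],o['grip_width'])
save(S,os.sys.argv[1])
hsv=cv2.cvtColor(S['frame'],cv2.COLOR_RGB2HSV);H,s,V=[hsv[...,i].astype(int) for i in range(3)]
m=((H<6)|(H>174))&(s>170)&(V>70);P=cloud(S)
p=P[m&(P[...,2]>.12)&(P[...,0]>.4)];print(len(p),p.min(0),p.max(0))
E
python3 loc.py lift.png
python3 - <<'E'
from h import *
rows((.467,.1077,.226,83.7),[(.5275,-.0885,.226,83.7)])
E
```

```text
5.3833 [0.46543141 0.10742347 0.22484311] [-1.79833805e+02  4.18070708e-02  8.37225892e+01] [-0.1453858   0.11294485 -3.50141629] 0.02857344686346178
221 [0.45062334 0.10405111 0.2357073 ] [1.07667186 0.53369675 0.73862062]
[-0.6279, 0.2722, 0.0, 0.0, 0.0, 0.0]
```

>>> servo_tool --series '[[[-0.08, 0.034, 0, 0, 0, 0, 0.2], [-0.18, 0.077, 0, 0, 0, 0, 0.2], [-0.28, 0.12, 0, 0, 0, 0, 0.2], [-0.38, 0.163, 0, 0, 0, 0, 0.2], [-0.48, 0.206, 0, 0, 0, 0, 0.2], [-0.57, 0.245, 0, 0, 0, 0, 0.2], [-0.6275, 0.27, 0, 0, 0, 0, 0.2], [-0.6275, 0.27, 0, 0, 0, 0, 0.2], [-0.6275, 0.27, 0, 0, 0, 0, 0.2], [-0.6275, 0.27, 0, 0, 0, 0, 0.2], [-0.6275, 0.27, 0.06, 0, 0, 0, 0.2], [-0.6275, 0.27, 0.06, 0, 0, 0, 0.2]]]'

```text
time_s: 6.38
tool_pos: [0.5247, -0.086, 0.2058]
tool_rot: [-179.7, -0.1, 83.9]
force: [-2.1, 1.0, -3.7]
grip_width: 0.0283
grasp_force: 55.0
```

```bash
python3 loc.py over.png; python3 -c "
import cv2;a=cv2.imread('pics/over.png');cv2.imwrite('pics/overc.png',cv2.resize(a[90:220,160:320],None,fx=4.5,fy=4.5,interpolation=cv2.INTER_CUBIC))"
```

```text
6.4833 [ 0.52577377 -0.08672065  0.2079615 ] [-1.79884644e+02 -1.80457162e-02  8.38484130e+01] [-0.21086908  0.50942103 -2.52861181] 0.028300690705902045
234 [ 0.5076498  -0.10800762  0.21343292] [1.07667186 0.53369675 0.73862062]
```

View pics/overc.png

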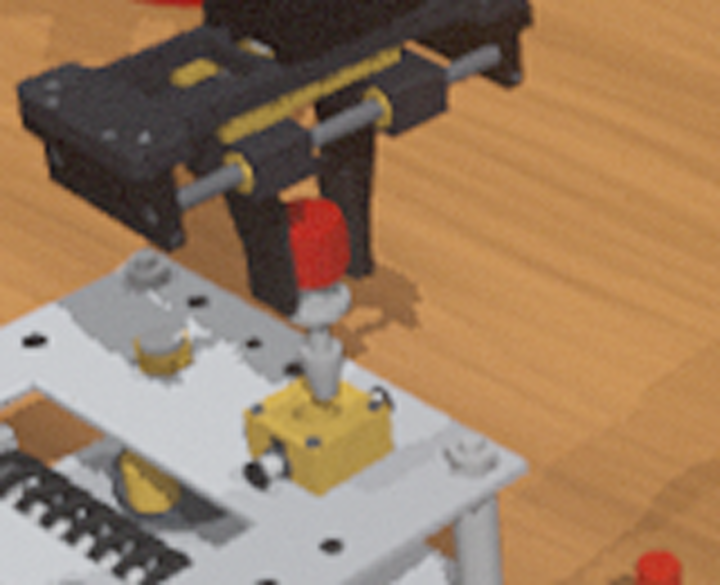

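The pin hangs just above the bush, with its tip at about crop (324,397) over the hole at about (317,411). I'll let it settle and check the offset.

>>> servo_tool --series '[[[0, 0, 0, 0, 0, 0, 0.2], [0, 0, 0, 0, 0, 0, 0.2], [0, 0, 0, 0, 0, 0, 0.2]]]'

```text
time_s: 6.73
tool_pos: [0.527, -0.0881, 0.2092]
tool_rot: [179.9, 0.0, 83.7]
force: [-0.3, -0.1, -3.1]
grip_width: 0.0284
grasp_force: 55.0
```

```bash
python3 loc.py over2.png; python3 - <<'E'
from h import *
S=cam('scene')
print(ray(S,232,177.8,.153),ray(S,230.3,181,.144))
a=S['frame'][165:200,205:260,::-1];cv2.imwrite('pics/over2c.png',cv2.resize(a,None,fx=14,fy=14,interpolation=cv2.INTER_CUBIC))
E
```

```text
6.8333 [ 0.52679995 -0.08828936  0.20892508] [1.79958797e+02 1.51908664e-02 8.37195412e+01] [ 0.32278378  0.41710637 -3.69491419] 0.028432284336486605
240 [ 0.49074731 -0.10903098  0.21897439] [1.07667186 0.53369675 0.73862062]
[ 0.5272693  -0.08230361  0.153     ] [ 0.52829795 -0.08703425  0.144     ]
```

View pics/over2c.png

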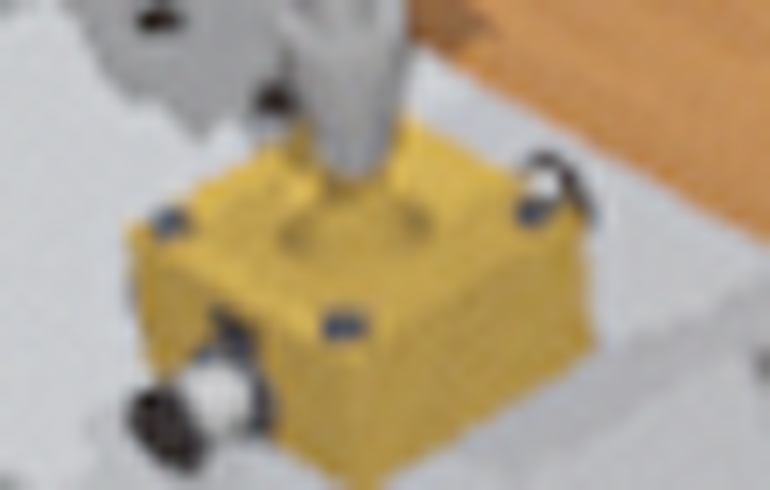

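The tip's end is centred at crop (353,167) and the hole at (355,225). The columns agree, so I'll compute the residual.

```bash
python3 - <<'E'
from h import *
S=cam('scene')
print(ray(S,229.8,176.5,.155)-ray(S,229.9,180.6,.144))
E
```

```text
[0.00086534 0.00215552 0.011     ]
```

>>> servo_tool --series '[[[0, 0, 0.01, 0, 0, 0, 0.2], [0, 0, 0.02, 0, 0, 0, 0.2], [0, 0, 0.03, 0, 0, 0, 0.2], [0, 0, 0.04, 0, 0, 0, 0.2], [0, 0, 0.05, 0, 0, 0, 0.2], [0, 0, 0.055, 0, 0, 0, 0.2], [0, 0, 0.06, 0, 0, 0, 0.2], [0, 0, 0.065, 0, 0, 0, 0.2], [0, 0, 0.065, 0, 0, 0, 0.2], [0, 0, 0.065, 0, 0, 0, 0.2]]]'

```text
time_s: 7.77
tool_pos: [0.5266, -0.0883, 0.1889]
tool_rot: [180.0, 0.0, 83.7]
force: [0.4, -0.4, -3.2]
grip_width: 0.0284
grasp_force: 55.0
```

>>> servo_tool --series '[[[0, 0, 0.003, 0, 0, 0, 0.2], [0, 0, 0.006, 0, 0, 0, 0.2], [0, 0, 0.009, 0, 0, 0, 0.2], [0, 0, 0.012, 0, 0, 0, 0.2], [0, 0, 0.015, 0, 0, 0, 0.2], [0, 0, 0.018, 0, 0, 0, 0.2], [0, 0, 0.02, 0, 0, 0, 0.2], [0, 0, 0.02, 0, 0, 0, 0.2], [0, 0, 0.02, 0, 0, 0, 0.2]]]'

```text
time_s: 8.52
tool_pos: [0.5268, -0.0886, 0.183]
tool_rot: [180.0, 0.0, 83.7]
force: [1.1, -1.7, -2.9]
grip_width: 0.0287
grasp_force: 55.0
```

>>> servo_tool --series '[[[-0.003, 0, 0.003, 0, 0, 0, 0.2], [-0.004, 0, 0.006, 0, 0, 0, 0.2], [-0.004, 0, 0.009, 0, 0, 0, 0.2], [-0.004, 0, 0.012, 0, 0, 0, 0.2], [-0.004, 0, 0.015, 0, 0, 0, 0.2], [-0.004, 0, 0.015, 0, 0, 0, 0.2], [-0.004, 0, 0.015, 0, 0, 0, 0.2]]]'

```text
time_s: 9.1
tool_pos: [0.5267, -0.0895, 0.1786]
tool_rot: [180.0, 0.0, 83.7]
force: [2.2, -0.5, -1.7]
grip_width: 0.0288
grasp_force: 55.0
```

>>> servo_tool --series '[[[0, 0.002, 0.003, 0, 0, 0, 0.2], [0, 0.002, 0.006, 0, 0, 0, 0.2], [0, 0.002, 0.009, 0, 0, 0, 0.2], [0, 0.002, 0.012, 0, 0, 0, 0.2], [0, 0.002, 0.015, 0, 0, 0, 0.2], [0, 0.002, 0.018, 0, 0, 0, 0.2], [0, 0.002, 0.02, 0, 0, 0, 0.2], [0, 0.002, 0.02, 0, 0, 0, 0.2], [0, 0.002, 0.02, 0, 0, 0, 0.2]]]'

```text
time_s: 9.85
tool_pos: [0.5269, -0.0896, 0.1723]
tool_rot: [-180.0, 0.0, 83.7]
force: [0.2, 0.0, -0.5]
grip_width: 0.0291
grasp_force: 55.0
```

>>> servo_tool --series '[[[0, 0, 0.003, 0, 0, 0, 0.2], [0, 0, 0.006, 0, 0, 0, 0.2], [0, 0, 0.009, 0, 0, 0, 0.2], [0, 0, 0.012, 0, 0, 0, 0.2], [0, 0, 0.015, 0, 0, 0, 0.2], [0, 0, 0.018, 0, 0, 0, 0.2], [0, 0, 0.021, 0, 0, 0, 0.2], [0, 0, 0.024, 0, 0, 0, 0.2], [0, 0, 0.024, 0, 0, 0, 0.2], [0, 0, 0.024, 0, 0, 0, 0.2]]]'

```text
time_s: 10.68
tool_pos: [0.5268, -0.0896, 0.1648]
tool_rot: [-180.0, -0.0, 83.7]
force: [0.6, 0.6, -2.5]
grip_width: 0.0284
grasp_force: 55.0
```

>>> servo_tool --series '[[[0, 0, 0.003, 0, 0, 0, 0.2], [0, 0, 0.006, 0, 0, 0, 0.2], [0, 0, 0.009, 0, 0, 0, 0.2], [0, 0, 0.012, 0, 0, 0, 0.2], [0, 0, 0.015, 0, 0, 0, 0.2], [0, 0, 0.018, 0, 0, 0, 0.2], [0, 0, 0.021, 0, 0, 0, 0.2], [0, 0, 0.024, 0, 0, 0, 0.2], [0, 0, 0.024, 0, 0, 0, 0.2], [0, 0, 0.024, 0, 0, 0, 0.2]]]'

```text
time_s: 11.52
tool_pos: [0.5267, -0.0897, 0.1574]
tool_rot: [-180.0, -0.0, 83.7]
force: [0.7, 0.1, -5.5]
grip_width: 0.0286
grasp_force: 55.0
```

>>> servo_tool --series '[[[0, 0, 0.001, 0, 0, 0, 0.2], [0, 0, 0.002, 0, 0, 0, 0.2], [0, 0, 0.003, 0, 0, 0, 0.2], [0, 0, 0.004, 0, 0, 0, 0.2], [0, 0, 0.005, 0, 0, 0, 0.2], [0, 0, 0.006, 0, 0, 0, 0.2], [0, 0, 0.006, 0, 0, 0, 0.2], [0, 0, 0.006, 0, 0, 0, 0.2]]]'

```text
time_s: 12.18
tool_pos: [0.527, -0.0896, 0.1562]
tool_rot: [-180.0, 0.0, 83.7]
force: [0.8, -0.1, -3.8]
grip_width: 0.0286
grasp_force: 55.0
```

>>> servo_tool --series '[[[0, 0, 0.001, 0, 0, 0, 0.2], [0, 0, 0.002, 0, 0, 0, 0.2], [0, 0, 0.003, 0, 0, 0, 0.2], [0, 0, 0.004, 0, 0, 0, 0.2], [0, 0, 0.004, 0, 0, 0, 0.2], [0, 0, 0.004, 0, 0, 0, 0.2]]]'

```text
time_s: 12.68
tool_pos: [0.527, -0.0896, 0.155]
tool_rot: [-180.0, 0.0, 83.7]
force: [-0.8, 0.0, -3.3]
grip_width: 0.0286
grasp_force: 55.0
```

>>> servo_tool --series '[[[0, 0, 0.001, 0, 0, 0, 0.2], [0, 0, 0.002, 0, 0, 0, 0.2], [0, 0, 0.003, 0, 0, 0, 0.2], [0, 0, 0.003, 0, 0, 0, 0.2], [0, 0, 0.003, 0, 0, 0, 0.2]]]'

```text
time_s: 13.1
tool_pos: [0.5272, -0.0896, 0.1545]
tool_rot: [180.0, 0.0, 83.7]
force: [-1.0, 1.7, 1.2]
grip_width: 0.0286
grasp_force: 55.0
```

>>> servo_tool --series '[[[0, 0, 0.001, 0, 0, 0, 0.2], [0, 0, 0.002, 0, 0, 0, 0.2], [0, 0, 0.002, 0, 0, 0, 0.2], [0, 0, 0.002, 0, 0, 0, 0.2]]]'

```text
time_s: 13.43
tool_pos: [0.5274, -0.0896, 0.1545]
tool_rot: [179.9, 0.0, 83.7]
force: [-2.1, -0.6, 5.6]
grip_width: 0.0286
grasp_force: 55.0
```

>>> servo_tool --series '[[[0, 0, 0.001, 0, 0, 0, 0.2], [0, 0, 0.002, 0, 0, 0, 0.2], [0, 0, 0.003, 0, 0, 0, 0.2], [0, 0, 0.004, 0, 0, 0, 0.2], [0, 0, 0.005, 0, 0, 0, 0.2], [0, 0, 0.005, 0, 0, 0, 0.2], [0, 0, 0.005, 0, 0, 0, 0.2]]]'

```text
time_s: 14.02
tool_pos: [0.5279, -0.0897, 0.1544]
tool_rot: [179.9, 0.1, 83.7]
force: [-3.7, 0.3, 12.6]
grip_width: 0.0286
grasp_force: 55.0
```

```bash
python3 loc.py home.png; python3 -c "
import cv2;a=cv2.imread('pics/home.png');cv2.imwrite('pics/homec.png',cv2.resize(a[130:210,180:290],None,fx=7,fy=7,interpolation=cv2.INTER_CUBIC))"
```

```text
14.1167 [ 0.52790809 -0.08970568  0.15443418] [1.79874756e+02 6.37637564e-02 8.37129475e+01] [-4.41875227  0.25326696 11.92009921] 0.02853375715715652
204 [ 0.50071159 -0.10921818  0.16338768] [1.07667186 0.53369675 0.73862062]
```

View pics/homec.png

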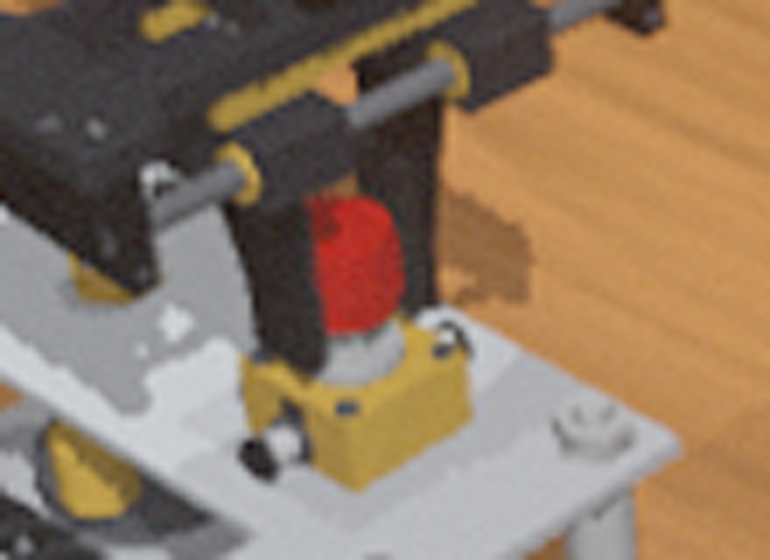

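The collar sits flush on the bush, at about crop (365,355), at a TCP height of 154.5 mm. Next I'll ease off and look for the latch stop by lifting slowly.

>>> servo_tool --series '[[[0, 0, -0.002, 0, 0, 0, 0.2], [0, 0, -0.004, 0, 0, 0, 0.2], [0, 0, -0.006, 0, 0, 0, 0.2], [0, 0, -0.008, 0, 0, 0, 0.2], [0, 0, -0.01, 0, 0, 0, 0.2], [0, 0, -0.01, 0, 0, 0, 0.2], [0, 0, -0.01, 0, 0, 0, 0.2]]]'

```text
time_s: 14.7
tool_pos: [0.5268, -0.0896, 0.1546]
tool_rot: [-180.0, -0.0, 83.7]
force: [1.4, -0.3, -1.6]
grip_width: 0.0286
grasp_force: 55.0
```

>>> servo_tool --series '[[[0, 0, -0.001, 0, 0, 0, 0.2], [0, 0, -0.002, 0, 0, 0, 0.2], [0, 0, -0.003, 0, 0, 0, 0.2], [0, 0, -0.004, 0, 0, 0, 0.2], [0, 0, -0.005, 0, 0, 0, 0.2], [0, 0, -0.005, 0, 0, 0, 0.2]]]'

```text
time_s: 15.2
tool_pos: [0.5268, -0.0896, 0.1565]
tool_rot: [-180.0, 0.0, 83.7]
force: [0.5, 1.1, -3.0]
grip_width: 0.0285
grasp_force: 55.0
```

>>> servo_tool --series '[[[0, 0, -0.001, 0, 0, 0, 0.2], [0, 0, -0.002, 0, 0, 0, 0.2], [0, 0, -0.003, 0, 0, 0, 0.2], [0, 0, -0.004, 0, 0, 0, 0.2], [0, 0, -0.005, 0, 0, 0, 0.2], [0, 0, -0.005, 0, 0, 0, 0.2]]]'

```text
time_s: 15.7
tool_pos: [0.5268, -0.0896, 0.1574]
tool_rot: [-180.0, -0.0, 83.7]
force: [1.4, -0.0, -7.9]
grip_width: 0.0288
grasp_force: 55.0
```

>>> servo_tool --series '[[[0, 0, -0.0005, 0, 0, 0, 0.2], [0, 0, -0.001, 0, 0, 0, 0.2], [0, 0, -0.0015, 0, 0, 0, 0.2], [0, 0, -0.002, 0, 0, 0, 0.2], [0, 0, -0.002, 0, 0, 0, 0.2]]]'

```text
time_s: 16.12
tool_pos: [0.5267, -0.0896, 0.1577]
tool_rot: [-179.9, -0.0, 83.7]
force: [3.6, -0.3, -16.9]
grip_width: 0.0287
grasp_force: 55.0
```

```bash
python3 - <<'E'
from h import *
for i in range(4):
    o=get_obs();print(o['time_s'],o['force'].round(1),o['tool_pos'].round(4)); 
    if i<3: cam('top')
E
```

```text
16.1167 [  3.6  -0.3 -16.9] [ 0.5267 -0.0896  0.1577]
16.1667 [  4.4   0.2 -17.7] [ 0.5267 -0.0896  0.1576]
16.2167 [  4.6  -0.4 -18.1] [ 0.5266 -0.0896  0.1577]
16.2667 [  4.1  -0.9 -18.7] [ 0.5266 -0.0895  0.1577]
```

>>> servo_tool --series '[[[0, 0, 0.0007, 0, 0, 0, 0.2], [0, 0, 0.0007, 0, 0, 0, 0.2], [0, 0, 0.0007, 0, 0, 0, 0.2]]]'

```text
time_s: 16.52
tool_pos: [0.5267, -0.0896, 0.1577]
tool_rot: [-179.9, -0.0, 83.7]
force: [4.4, -0.0, -20.5]
grip_width: 0.0285
grasp_force: 55.0
```

>>> servo_tool --series '[[[0, 0, 0.002, 0, 0, 0, 0.2]]]'

```text
time_s: 16.6
tool_pos: [0.5267, -0.0896, 0.1576]
tool_rot: [-179.9, 0.0, 83.7]
force: [3.0, -0.4, -15.9]
grip_width: 0.0287
grasp_force: 55.0
```

>>> servo_tool --series '[[[0, 0, 0, 0, 0, 0, 0.2], [0, 0, 0, 0, 0, 0, 0.2]]]'

```text
time_s: 16.77
tool_pos: [0.5267, -0.0896, 0.1577]
tool_rot: [-180.0, 0.0, 83.7]
force: [2.7, -0.9, -19.8]
grip_width: 0.029
grasp_force: 55.0
```

>>> servo_tool --series '[[[0, 0, 0.0015, 0, 0, 0, 0.2], [0, 0, 0.0015, 0, 0, 0, 0.2]]]'

```text
time_s: 16.93
tool_pos: [0.5267, -0.0896, 0.1576]
tool_rot: [-180.0, 0.0, 83.7]
force: [1.4, 0.5, -15.2]
grip_width: 0.0287
grasp_force: 55.0
```

```bash
python3 - <<'E'
from h import *
for i in range(5):
    o=get_obs();print(o['time_s'],o['force'].round(1),o['tool_pos'].round(4),o['effort'].round(2)); 
    if i<4: cam('top')
E
```

```text
16.9333 [  1.4   0.5 -15.2] [ 0.5267 -0.0896  0.1576] [  0.06 -40.92  -3.33 -36.38  -0.07   0.58  -0.  ]
16.9833 [  0.9  -0.  -15.9] [ 0.5268 -0.0896  0.1576] [  0.05 -40.81  -3.33 -36.35  -0.06   0.5   -0.  ]
17.0333 [  0.5  -0.1 -14.9] [ 0.5268 -0.0896  0.1576] [ 4.000e-02 -4.069e+01 -3.320e+00 -3.631e+01 -6.000e-02  4.200e-01
 -0.000e+00]
17.0833 [  0.4  -0.5 -15. ] [ 0.5268 -0.0896  0.1576] [ 4.000e-02 -4.057e+01 -3.310e+00 -3.628e+01 -5.000e-02  3.500e-01
 -0.000e+00]
17.1333 [  0.6   0.  -14.4] [ 0.5268 -0.0896  0.1576] [ 4.000e-02 -4.046e+01 -3.300e+00 -3.624e+01 -4.000e-02  2.800e-01
 -0.000e+00]
```

>>> servo_tool --series '[[[0, 0, -0.0008, 0, 0, 0, 0.2], [0, 0, -0.0008, 0, 0, 0, 0.2], [0, 0, -0.0008, 0, 0, 0, 0.2]]]'

```text
time_s: 17.38
tool_pos: [0.5268, -0.0896, 0.1576]
tool_rot: [-180.0, 0.0, 83.7]
force: [0.8, -0.4, -15.1]
grip_width: 0.0287
grasp_force: 55.0
```

>>> servo_tool --series '[[[0, 0, -0.0005, 0, 0, 0, 0.2], [0, 0, -0.0005, 0, 0, 0, 0.2]]]'

```text
time_s: 17.55
tool_pos: [0.5268, -0.0896, 0.1576]
tool_rot: [-180.0, 0.0, 83.7]
force: [0.8, 0.0, -15.7]
grip_width: 0.0289
grasp_force: 55.0
```

>>> servo_tool --series '[[[0, 0, 0, 0, 0, 0, 0.2], [0, 0, 0, 0, 0, 0, 0.2], [0, 0, 0, 0, 0, 0, 0.2]]]'

```text
time_s: 17.8
tool_pos: [0.5269, -0.0896, 0.1576]
tool_rot: [-180.0, 0.0, 83.7]
force: [0.2, 0.6, -15.9]
grip_width: 0.0282
grasp_force: 55.0
```

>>> servo_tool --series '[[[0, 0, 0, 0, 0, 0, 0.2], [0, 0, 0, 0, 0, 0, 0.2]]]'

```text
time_s: 17.97
tool_pos: [0.5268, -0.0896, 0.1576]
tool_rot: [-180.0, 0.0, 83.7]
force: [-0.1, -1.0, -16.3]
grip_width: 0.0287
grasp_force: 55.0
```

>>> servo_tool --series '[[[0, 0, 0.0001, 0, 0, 0, 0.2], [0, 0, 0.0001, 0, 0, 0, 0.2], [0, 0, 0.0001, 0, 0, 0, 0.2], [0, 0, 0.0001, 0, 0, 0, 0.2], [0, 0, 0.0001, 0, 0, 0, 0.2], [0, 0, 0.0001, 0, 0, 0, 0.2]]]'

```text
time_s: 18.47
tool_pos: [0.5269, -0.0896, 0.1576]
tool_rot: [-180.0, 0.0, 83.7]
force: [0.1, 0.1, -16.8]
grip_width: 0.0283
grasp_force: 55.0
```

>>> servo_tool --series '[[[0, 0, 0.0001, 0, 0, 0, 0.2], [0, 0, 0.0001, 0, 0, 0, 0.2], [0, 0, 0.0001, 0, 0, 0, 0.2], [0, 0, 0.0001, 0, 0, 0, 0.2], [0, 0, 0.0001, 0, 0, 0, 0.2], [0, 0, 0.0001, 0, 0, 0, 0.2]]]'

```text
time_s: 18.97
tool_pos: [0.5269, -0.0896, 0.1576]
tool_rot: [-180.0, 0.0, 83.7]
force: [-0.6, -0.3, -16.7]
grip_width: 0.0285
grasp_force: 55.0
```

>>> servo_tool --series '[[[0, 0, 0.001, 0, 0, 0, 0.2], [0, 0, 0.002, 0, 0, 0, 0.2], [0, 0, 0.003, 0, 0, 0, 0.2], [0, 0, 0.004, 0, 0, 0, 0.2], [0, 0, 0.005, 0, 0, 0, 0.2], [0, 0, 0.006, 0, 0, 0, 0.2], [0, 0, 0.007, 0, 0, 0, 0.2], [0, 0, 0.008, 0, 0, 0, 0.2], [0, 0, 0.009, 0, 0, 0, 0.2], [0, 0, 0.01, 0, 0, 0, 0.2], [0, 0, 0.011, 0, 0, 0, 0.2], [0, 0, 0.011, 0, 0, 0, 0.2]]]'

```text
time_s: 19.97
tool_pos: [0.5276, -0.0896, 0.1547]
tool_rot: [179.9, 0.0, 83.7]
force: [-0.4, 0.2, -2.6]
grip_width: 0.0285
grasp_force: 55.0
```

Nearly home. A light press will seat it before I release.

>>> servo_tool --series '[[[0, 0, 0.001, 0, 0, 0, 0.2], [0, 0, 0.002, 0, 0, 0, 0.2], [0, 0, 0.003, 0, 0, 0, 0.2], [0, 0, 0.003, 0, 0, 0, 0.2]]]'

```text
time_s: 20.3
tool_pos: [0.5276, -0.0896, 0.1545]
tool_rot: [179.9, 0.0, 83.7]
force: [-2.3, 0.3, 5.0]
grip_width: 0.0286
grasp_force: 55.0
```

Now open to about 61 mm while holding position.

>>> servo_tool --series '[[[0, 0, 0, 0, 0, 0, 0.7], [0, 0, 0, 0, 0, 0, 0.7], [0, 0, 0, 0, 0, 0, 0.7], [0, 0, 0, 0, 0, 0, 0.7], [0, 0, 0, 0, 0, 0, 0.7], [0, 0, 0, 0, 0, 0, 0.7], [0, 0, -0.01, 0, 0, 0, 0.7]]]'

```text
time_s: 20.88
tool_pos: [0.5266, -0.0896, 0.1559]
tool_rot: [-179.9, -0.0, 83.7]
force: [0.1, -0.3, 0.1]
grip_width: 0.0595
grasp_force: 0.0
```

>>> servo_tool --series '[[[0, 0, -0.05, 0, 0, 0, 0.7], [0, 0, -0.12, 0, 0, 0, 0.7], [0, 0, -0.2, 0, 0, 0, 0.7], [0, 0, -0.3, 0, 0, 0, 0.7], [0, 0, -0.4, 0, 0, 0, 0.7], [-0.1, 0, -0.4, 0, 0, 0, 0.7], [-0.2, 0, -0.4, 0, 0, 0, 0.7], [-0.3, 0, -0.4, 0, 0, 0, 0.7], [-0.4, 0, -0.4, 0, 0, 0, 0.7], [-0.5, 0, -0.4, 0, 0, 0, 0.7], [-0.5, 0, -0.4, 0, 0, 0, 0.7], [-0.5, 0, -0.4, 0, 0, 0, 0.7]]]'

```text
time_s: 21.88
tool_pos: [0.5098, -0.241, 0.2762]
tool_rot: [-180.0, -0.0, 83.5]
force: [-0.0, -0.2, 0.8]
grip_width: 0.0613
grasp_force: 0.0
```

```bash
python3 loc.py end.png; python3 - <<'E'
from h import *
T=cam('top');hsv=cv2.cvtColor(T['frame'],cv2.COLOR_RGB2HSV);P=cloud(T)
m=(((hsv[...,0]<6)|(hsv[...,0]>174))&(hsv[...,1]>170)&(hsv[...,2]>70)).astype(np.uint8)
N,l,s,c=cv2.connectedComponentsWithStats(m)
for i in range(1,N):
    if s[i,4]>25: print(s[i,4],c[i],np.median(P[l==i],0))
a=cv2.imread('pics/end.png');cv2.imwrite('pics/endc.png',cv2.resize(a[100:400,100:500],None,fx=2,fy=2,interpolation=cv2.INTER_CUBIC))
E
```

```text
21.9833 [ 0.51094005 -0.23760539  0.27659056] [ 1.79991386e+02 -4.85185292e-02  8.37678077e+01] [0.56671779 0.60836368 1.06341118] 0.06077839416817603
337 [ 0.42025566 -0.25728413  0.16355801] [1.07667186 0.53369675 0.73862062]
173 [439.21965318 231.43930636] [ 0.52729537 -0.0883765   0.18640461]
56 [374.    277.375] [0.43594511 0.02178807 0.05591681]
57 [334.07017544 299.52631579] [0.38795591 0.10727652 0.05686849]
```

View pics/endc.png

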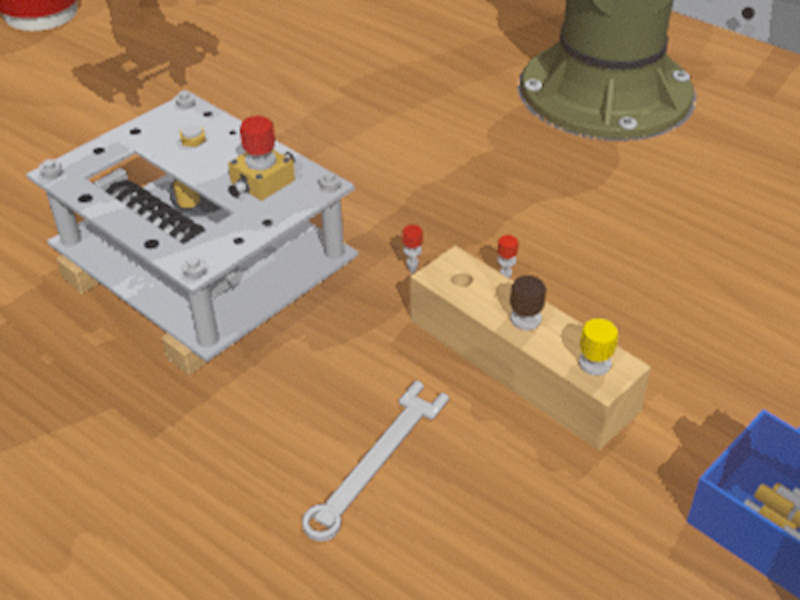

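The pin sits home in the bush, with its knob at crop (257,135) and its top at 186 mm against an expected 187 mm. The other objects have not moved, so I'm handing in.

```bash
python3 -c "
from h import *
print(env.sign_off())"
```

```text
the job is handed in; nothing more can be done
None
```

The lock pin is home in the bush with its catch engaged, and I've handed the job in: it held a pull of about 15–17 N for two seconds and was then reseated. During the approach the sensor briefly read 20.5 N, including about 2.6 N of pin weight, so the 20 N limit may have been touched.

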